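# Lever open the stuck lid of the parts-wash tank

## Robot

A 6-joint arm with a two-finger parallel gripper is mounted at the origin on the work surface. World frame = base frame: x ahead of the robot, y to its left, z up, the work surface at z = 0. Lengths are in m, angles in rad, forces in N, time in s.
With the tool pointing down it reaches from about 0.275 to 0.875 m from the base axis. Payload 12.5 kg.
Tool frame: the origin (TCP) lies on the centre line of the jaws, within the pads' length; the fingertips stand 25 mm ahead of it and the grasp point (between the pads) lies 6 mm ahead of it; z points along the fingers, y is the line along which they close (so a half turn about z gives the same grasp; the last joint's range is limited). The gripper opens to 85 mm and grips with 20 to 120 N. Pads are 22 mm wide; open, the fingers measure 114 mm over their backs; the gripper's body (76 mm by 85 mm) begins 54 mm behind the grasp point. The pads swing forward as they close: fully open they stand 13 mm farther back than shut.
Start: joints at [1.048, 0.351, 1.652, -0, 1.139, -0.085], TCP at [0.233, 0.498, 0.218] pointing down, gripper open.
Joint ranges: [-2.75, 2.75], [-0.79, 2.1], [0.01, 2.65], [-1.57, 4.71], [0.07, 3.14], [-2.87, 2.87]. Speed limits (rad/s): [2.22, 2.22, 2.79, 3.14, 3.14, 3.14].

## Interface

Orientations are given as [roll, pitch, yaw] about the fixed x, y, z axes, in that order (R = Rz(yaw) Ry(pitch) Rx(roll)).
In Python, from rig import movep, move_l, move_j, let_go, gripper_close, hold, ik, state, get_image, camera_model, MotionError, close_job, cut_out gives the robot as it stands. Calls block until the motion is done:
- movep(position, orientation): joint-space move of the TCP to a pose.
- move_l(position, feed=0.15, attitude=None): straight line of the TCP; attitude=None keeps the orientation; feed is the mean speed in m/s.
- move_j(angles): joint-space move.
- let_go() and gripper_close(): open the fingers fully, or close them until they stop; the grip force is fixed at half the most.
- hold(seconds).
- ik(position, orientation): joint angles nearest the present ones, or None.
- state(): the state.
- get_image(name): name is "side" or "top" or "wrist"; returns the picture (384x512x3 uint8, red, green, blue); there is no depth.
- camera_model(name): a dict with "mtx" (3x3 intrinsics, pixels), "R" (3x3) and "t" (3): a world point X has camera coordinates R X + t; the wrist camera has in their place "tool_from_camera" (4x4, takes a point from camera to tool coordinates, whose origin is the TCP and whose axes are the flange's). Camera axes: x right, y down, z forward; pixel columns grow to the right and rows downward; lengths in m; the calibration is good to about 2 mm. A picture is of the moment at which its call begins: read the wrist's pose just before it. camera_model takes no time and is no camera call.
A pose or a line that the arm cannot do raises MotionError and nothing moves.
- close_job(): hands the job in; it is judged then, once.
Trained networks look in the newest picture that a camera, given by its name, has taken for a name from the list of things; names that differ only in an ending like _2 or _b are one class to them, and where a whole thing is asked for, a point or a joint stands for the part that bears it (a point fixed in the world has none). Each returns a list of dicts, best first, with "score" (0 to 1); they miss things now and then, are a little off and sometimes report something else, mostly with a low value. They report only what shows in the picture. A call takes as long as a camera call. They do not tell look-alikes from the thing itself.
- cut_out(camera, target): "region" (384x512 bool, what is visible of it) and "bbox" ([centre column, centre row, width, height] in pixels, round what is visible of it).
The state is a dict: "time_s": time; "joints": joint angles; "joint_velocities": joint speeds; "effort": joint torques, N m; "tool_pos": TCP position; "eef_rot": TCP orientation; "contact_force": force on the tool from outside, world axes, zero at the start; "torque": the same for the moment, N m; "grip_width": finger opening in m; "grip_force": force on a finger pad.
Only numpy, scipy, OpenCV 4.12 (cv2) and the standard library are available. Lean on these libraries where they do the work, as an engineer would, in place of code of your own. Each camera call takes 0.05 s, during which the arm holds its last target. There are 200 camera calls.

## Task

The steel lid of the parts-wash tank has no handle and sticks: work the blade of the lever over the gutter rim and in under the lid's front lip until its tip gently butts against the seal inside, lever the lid up with it, and push it with the lever, never with the gripper itself, until it stands at least 65 degrees open by itself. Then lay the lever back down flat on the rubber mat, and leave the nut driver, the spray can and the hub where they are.

Things in the scene. Friction and masses are not known exactly. Their poses are not given: they have to be found in the camera images.
- lever: Pry lever lying on the mat: blue block handle 100 x 24 x 30 mm tall, flat steel blade 90 mm long, 20 mm wide, 3 mm thick from the middle of its front end; 190 mm in all, 0.15 kg. Origin on the underside, below the handle 115 mm behind the blade's tip, 25 mm behind the handle's front end (a good grip); x along the blade to the tip, z up. Blade's mid-plane 15 mm above the underside.
- lever_tip (a point): Middle of the tip edge of the lever's blade, at (115, 0, 15) mm in the lever's frame.
- tank: Parts-wash tank fixed on the bench, 230 mm deep (x -145 to +85 mm), 240 mm wide (y): black control box in front, steel tank with a hinged lid behind. Origin at bench height under it; x from its front to its back, z up. A gutter, floor at z = 86 mm, runs across the top of the front from x = -139 mm to under the lid; both its ends are closed by 5 mm plates.
- lid (a joint): Angle of the tank's lid, rad: 0 closed, grows as the front edge rises, stop at 1.6. Steel plate 190 mm from lip to hinge, 240 mm wide, 6 mm thick, about 0.3 kg; a stiff hinge along y at the back, so it stays where it is left.
- lid_lip (a point): Middle of the lower front edge of the lid (moves with it).
- tank_hinge (a point): Middle of the lid's hinge axis, at (85, 0, 113) mm in the tank's frame; the axis runs along the tank's y.
- mat: Black rubber mat fixed on the bench, 260 x 200 x 4 mm, under the two tools. Origin at the centre of its underside, x and y along its sides.
- driver: Nut driver with the same blue handle as the lever but a round shank with a round socket at its end; lies on the mat beside the lever; origin as the lever's. Bystander.
- can: Spray can, 60 mm across, 190 mm tall, stands left of the tank; origin under its centre. Bystander.
- hub: Dark steel wheel hub standing on its flange, 58 mm across, 110 mm tall, behind the mat; origin under its centre. Bystander.
- rim_top (a point): Middle of the top of the steel rim that stands along the gutter's front, at (-142, 0, 119) mm in the tank's frame; 6 mm thick, 240 mm long. Because of it the blade must slope down by 25 to 36 degrees to get in under the lip; it can serve as fulcrum.
- gap (a point): Middle of the mouth of the 24 mm high gap between gutter floor (z 86 mm) and closed lid (z 110 mm), right below the lip, at (-105, 0, 98) mm in the tank's frame. Inside, out of sight, a 21 mm high seal bar stops the blade 8 to 22 mm behind the lip; this differs each time and can only be felt. The blade passes above it once the lid is up.
Things that resemble listed ones, but are neither listed nor needed, are in the scene too. Leave any brown or orange look-alike of the lever alone.

How it is judged:
On the way, in this order (a step that is already met when the one before it is completed fails the run):
1. the blade is in under the lip of the closed lid and its tip bears on the seal bar inside (x of lever_tip in the frame of tank between -0.101 and -0.06 m and z of lever_tip in the frame of tank between 0.082 and 0.112 m and y of lever_tip in the frame of tank between -0.12 and 0.12 m and value of joint lid below 0.04 rad and contact force between lever and seal above 1 N).
2. the lever has raised the lid's edge by some 20 mm and bears it (value of joint lid above 0.1 rad and contact force between lever and lid above 0.5 N), for 0.05 s.
3. the lid stands at least 63 degrees open (value of joint lid above 1.1 rad), for 0.1 s.
At the end, for the whole second after the job is handed in: The lid stands open by at least 1.1 rad (63 degrees) and is still; the lever lies flat and at rest on the mat (its origin within the mat's outline and at most 22 mm, its tip at most 30 mm above the mat's underside) (value of joint lid above 1.1 rad and velocity of joint lid between -0.05 and 0.05 rad/s and x of lever in the frame of mat between -0.13 and 0.13 m and y of lever in the frame of mat between -0.1 and 0.1 m and z of lever in the frame of mat below 0.022 m and z of lever_tip in the frame of mat below 0.03 m and linear speed of lever below 0.02 m/s); the robot touches nothing.
It fails at once if the gripper or arm touches the lid (over 1 N) (contact force between any of the fingers, the arm and lid above 1 N).
It fails at once if the lever is forced against the tank or its lid with more than 80 N (contact force between lever and tank above 80 N).
It fails at once if the nut driver is moved by more than 30 mm (distance of driver from where it was at the start of the episode above 0.03 m).
It fails at once if the can is moved by more than 30 mm or tipped (distance of can from where it was at the start of the episode above 0.03 m or angle between can's own z axis and vertical above 0.3 rad).
It fails at once if the hub is moved by more than 30 mm or tipped (distance of hub from where it was at the start of the episode above 0.03 m or angle between hub's own z axis and vertical above 0.3 rad).
It also fails if it takes over 58 s, if anything falls off the work surface, if the arm or the gripper's body presses on something with over 40 N, if the wrist force passes 120 N, or if a joint passes its speed limit or range.

## Working session

There is one attempt and no reset: what is moved stays moved. The work goes in short steps, each a Python script; the robot and the scene stay as the last script left them, time stands still between calls to the robot, and variables do not carry over. Pictures are saved under pics/ and viewed, at most 10 in all, crops included, and the job is handed in when it is done.

```bash
mkdir -p pics; ls; python3 - <<'E'
from rig import *
import cv2,numpy as np
ims=[]
for c in ("top","side"):
    im=get_image(c); ims.append(im)
    cv2.imwrite(f"pics/{c}0.png",cv2.resize(im[:,:,::-1],(800,600),interpolation=cv2.INTER_CUBIC))
    m=camera_model(c); print(c,np.round(m["mtx"],1).tolist(),np.round(m["R"],3).tolist(),np.round(m["t"],3).tolist())
    for t in ("lever","driver","tank","lid","mat","can","hub"):
        print(t,[(round(d["score"],2),np.round(d["bbox"]).tolist()) for d in cut_out(c,t)])
print(state())
E
```

```text
pics
top [[434.1, 0.0, 265.7], [0.0, 434.1, 187.7], [0.0, 0.0, 1.0]] [[-0.011, -1.0, 0.0], [-0.997, 0.011, -0.071], [0.071, -0.001, -0.997]] [-0.021, 0.505, 1.313]
lever [(0.91, [397.0, 110.0, 58.0, 25.0]), (0.63, [328.0, 201.0, 14.0, 60.0]), (0.58, [353.0, 284.0, 52.0, 41.0]), (0.57, [251.0, 235.0, 51.0, 49.0])]
driver [(0.83, [361.0, 200.0, 15.0, 59.0])]
tank [(0.81, [197.0, 154.0, 93.0, 94.0])]
lid [(0.86, [200.0, 142.0, 87.0, 75.0]), (0.38, [363.0, 203.0, 14.0, 60.0])]
mat [(0.57, [345.0, 197.0, 72.0, 84.0]), (0.37, [198.0, 152.0, 94.0, 94.0])]
can [(0.92, [132.0, 150.0, 37.0, 26.0])]
hub [(0.65, [317.0, 112.0, 26.0, 25.0])]
side [[370.4, 0.0, 255.2], [0.0, 370.4, 196.3], [0.0, 0.0, 1.0]] [[0.779, -0.627, -0.02], [-0.454, -0.541, -0.708], [0.433, 0.561, -0.705]] [-0.415, 0.292, 0.948]
lever [(0.95, [224.0, 340.0, 79.0, 34.0]), (0.83, [412.0, 262.0, 51.0, 58.0]), (0.8, [204.0, 234.0, 68.0, 14.0]), (0.65, [284.0, 268.0, 56.0, 39.0])]
driver [(0.64, [313.0, 294.0, 56.0, 43.0]), (0.51, [207.0, 118.0, 20.0, 35.0])]
tank [(0.64, [241.0, 168.0, 98.0, 88.0])]
lid [(0.8, [247.0, 149.0, 85
[... 199 characters left out ...]
, 40.0])]
{'time_s': 0.8, 'joints': array([ 1.04842423e+00,  3.50689457e-01,  1.65182537e+00, -2.40121324e-05,
        1.13912968e+00, -8.46132093e-02]), 'joint_velocities': array([ 0.00093856, -0.00178159,  0.00294231,  0.00048979, -0.001477  ,
        0.00014333]), 'effort': array([ 9.70574838e-04, -5.06004024e+01, -2.91636729e+01, -3.13110229e-05,
        6.66103897e-04, -2.27802843e-05]), 'tool_pos': array([0.23312224, 0.49811178, 0.21778568]), 'eef_rot': array([-3.14153914e+00,  1.73484988e-05,  2.70384381e+00]), 'contact_force': array([-0.13764503,  0.17955748,  0.36168611]), 'torque': array([-0.01523398, -0.01251428,  0.01195799]), 'grip_force': 0.0, 'grip_width': 0.08552053273247244}
```

View pics/top0.png

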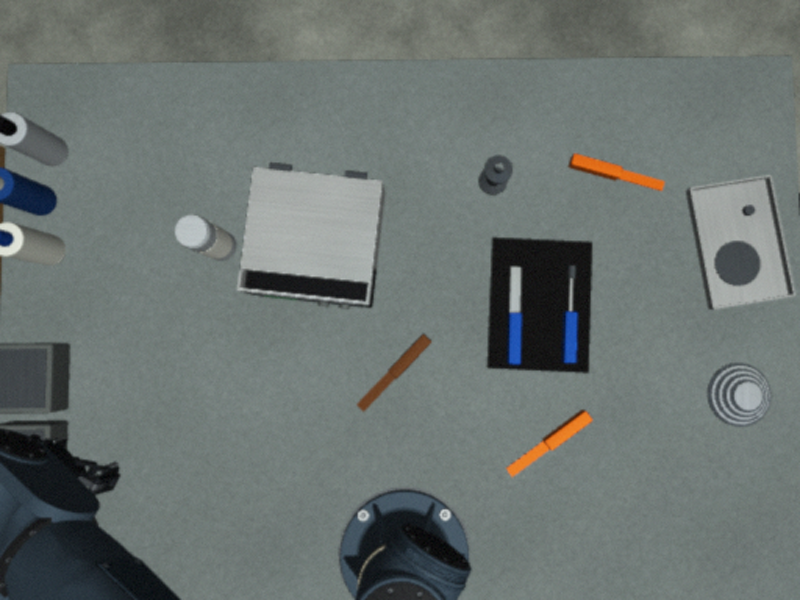

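View pics/side0.png

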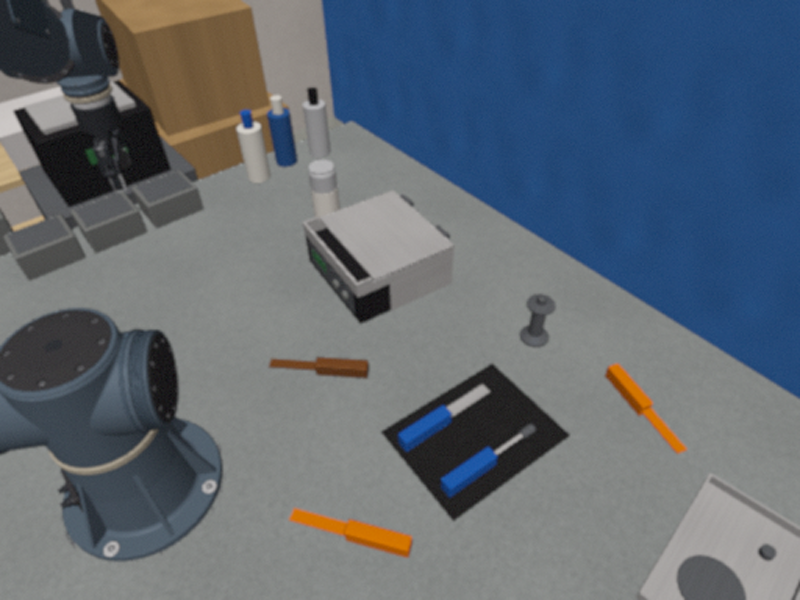

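Candidates for the lever (top picture, 800-scale): blue with a flat blade (515,315), blue with round shank and socket (571,315, the driver), orange (617,172) and (550,443), brown (395,372). I choose the one at (515,315), native (328,201), and will check it in a wrist crop.

```bash
cat > h.py <<'E'
from rig import *
import numpy as np, cv2
from scipy.spatial.transform import Rotation as Ro
def cam(c, s=None):
    m=camera_model(c)
    if c!="wrist": return m["mtx"],np.array(m["R"]),np.array(m["t"])
    T=np.eye(4);T[:3,:3]=Ro.from_euler("xyz",s["eef_rot"]).as_matrix();T[:3,3]=s["tool_pos"]
    W=np.linalg.inv(T@np.array(m["tool_from_camera"]));return m["mtx"],W[:3,:3],W[:3,3]
def back(px,z,C):
    K,R,t=C;px=np.atleast_2d(px).astype(float)
    d=np.c_[px,np.ones(len(px))]@np.linalg.inv(K).T@R;o=-R.T@t
    return o+d*((z-o[2])/d[:,2])[:,None]
def proj(X,C):
    K,R,t=C;p=(np.atleast_2d(X)@R.T+t)@K.T;return p[:,:2]/p[:,2:]
def pts(mask): v,u=np.nonzero(mask);return np.c_[u,v]
def blue(im):
    h=cv2.cvtColor(im,cv2.COLOR_RGB2HSV);return (h[:,:,0]>105)&(h[:,:,0]<128)&(h[:,:,1]>150)&(h[:,:,2]>60)
def rect(P):
    (c,wh,a)=cv2.minAreaRect(P[:,:2].astype(np.float32));a=np.deg2rad(a)
    if wh[0]<wh[1]: a+=np.pi/2;wh=wh[::-1]
    a=(a+np.pi/2)%np.pi-np.pi/2
    return np.array(c),wh,a   # centre, (long,short), angle of long side
def toolrpy(yaw,pitch=0,flip=False):  # lever yaw, nose-down pitch -> tool
    R=Ro.from_euler("z",yaw)*Ro.from_euler("y",pitch)*Ro.from_euler("x",np.pi)
    if flip: R=R*Ro.from_euler("z",np.pi)
    return R.as_euler("xyz")
E
python3 - <<'E'
from h import *
im=get_image("top");C=cam("top")
b=blue(im)
n,l,st,ce=cv2.connectedComponentsWithStats(b.astype(np.uint8))
for i in range(1,n):
    if st[i,4]>60 and 300<ce[i][0]<390: print("blue",ce[i],st[i,4],rect(back(pts(l==i),.034,C)))
for nme,z in (("tank",.116),("lid",.116),("mat",.004),("can",.19),("hub",.11)):
    d=cut_out("top",nme)[0]; print(nme,rect(back(pts(d["region"]),z,C)))
s=state()
for p in ((.63,-.13,.3),(.55,.2,.32)):
    for f in (0,1): print(p,f,ik(p,toolrpy(0,0,f)))
E
```

```text
blue [364.98333333 215.81666667] 300 (array([ 0.41599011, -0.32390732]), (0.09966560453176498, 0.027072573080658913), np.float64(-0.02813576428446929))
blue [329.30847458 216.70847458] 295 (array([ 0.41418719, -0.2182737 ]), (0.09947049617767334, 0.027162734419107437), np.float64(-0.022414228998543173))
tank (array([0.60893649, 0.16254321]), (0.25500643253326416, 0.2505258619785309), np.float64(-0.12599348538137622))
lid (array([0.62742728, 0.16303502]), (0.24069514870643616, 0.19081372022628784), np.float64(1.4535521245427576))
mat (array([ 0.48345196, -0.27229995]), (0.2630985379219055, 0.19993102550506592), np.float64(-0.05575354373691788))
can (array([0.5920155 , 0.33443862]), (0.1128082349896431, 0.05749977007508278), np.float64(1.066252535375142))
hub (array([ 0.71727014, -0.17558412]), (0.07217887043952942, 0.049071718007326126), np.float64(-0.4742733037845053))
(0.63, -0.13, 0.3) 0 [-2.75842733e-01  4.62830556e-01  1.28303504e+00 -4.44089210e-16
  1.39572706e+00  1.29495359e+00]
(0.63, -0.13, 0.3) 1 [-2.75842733e-01  4.62830556e-01  1.28303504e+00 -4.44089210e-16
  1.39572706e+00 -1.84663906e+00]
(0.55, 0.2, 0.32) 0 [ 2.69231901e-01  3.35642887e-01  1.41984779e+00 -4.44089210e-16
  1.38610197e+00  1.84002823e+00]
(0.55, 0.2, 0.32) 1 [ 2.69231901e-01  3.35642887e-01  1.41984779e+00 -4.44089210e-16
  1.38610197e+00 -1.30156443e+00]
```

```bash
python3 - <<'E'
from h import *
print(np.round(camera_model("wrist")["tool_from_camera"],3))
s=state();move_l([.233,.498,.33],feed=.2)
o=[]
for nme,p,yaw in (("tank",(.50,.17,.36),-.117),("lever",(.42,-.22,.28),-.022)):
    movep(p,toolrpy(yaw,0,True)); hold(.2)
    s=state(); im=get_image("wrist"); np.savez(f"w_{nme}.npz",im=im,p=s["tool_pos"],r=s["eef_rot"])
    o.append(im)
    if nme=="tank":
        for t in("lid","tank"):
            for d in cut_out("wrist",t)[:1]: print(t,d["score"],d["bbox"]); np.save(f"r_{t}.npy",d["region"])
    C=cam("wrist",s)
b=blue(o[1]);n,l,st,ce=cv2.connectedComponentsWithStats(b.astype(np.uint8))
for i in range(1,n):
    if st[i,4]>200: print("blue",ce[i],st[i,4],rect(back(pts(l==i),.034,C)))
print(state()["joints"],state()["time_s"])
cv2.imwrite("pics/w.png",np.vstack(o)[:,:,::-1][::1]);
cv2.imwrite("pics/wc.png",cv2.resize(np.hstack(o)[:,:,::-1],(800,300),interpolation=cv2.INTER_AREA))
E
```

```text
[[ 0.    -0.958 -0.288  0.073]
 [ 1.     0.     0.     0.   ]
 [-0.    -0.288  0.958 -0.156]
 [ 0.     0.     0.     1.   ]]
lid 0.93 [259.8, 239.0, 187.1, 129.0]
tank 0.93 [264.1, 223.3, 195.3, 178.0]
blue [259.54220779 142.38636364] 308 (array([ 0.4141458 , -0.21764487]), (0.09921933710575104, 0.02413748949766159), np.float64(-0.04411033660914576))
blue [179.13216561 146.18152866] 628 (array([ 0.415714  , -0.32220441]), (0.10027056932449341, 0.02885417640209198), np.float64(-0.0580562459734546))
[-5.79659546e-01  1.47728884e-01  1.75768530e+00  2.66475215e-05
  1.23603998e+00 -2.12934537e+00] 5.475
```

View pics/wc.png

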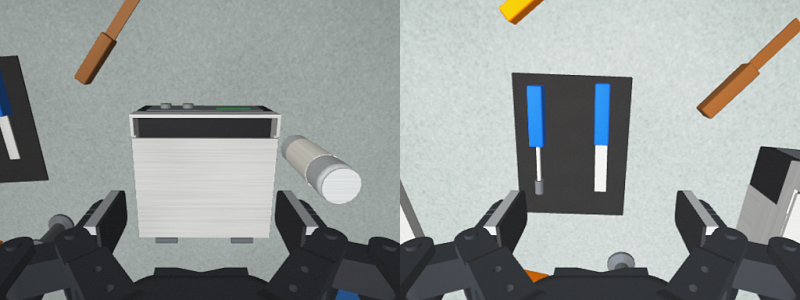

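```bash
python3 - <<'E'
from h import *
def ld(n):
    f=np.load(f"w_{n}.npz");return f["im"],cam("wrist",dict(tool_pos=f["p"],eef_rot=f["r"]))
im,C=ld("tank")
print("lid",rect(back(pts(np.load("r_lid.npy")),.116,C)))
# refine: steel-bright vs. gutter dark; project the model for a check
c,wh,a=rect(back(pts(np.load("r_lid.npy")),.116,C)); a-=np.pi/2
a=(a+np.pi/2)%np.pi-np.pi/2
o=c+.01*np.array([np.cos(a),np.sin(a)]);print("tank",o,a)
np.save("tank0.npy",[*o,a])
def quad(x0,x1,y,z):
    P=np.array([[x0,-y],[x0,y],[x1,y],[x1,-y]])@np.array([[np.cos(a),np.sin(a)],[-np.sin(a),np.cos(a)]])+o
    return proj(np.c_[P,np.full(4,z)],C)
v=cv2.resize(im[:,:,::-1],None,fx=3,fy=3,interpolation=cv2.INTER_CUBIC)
for q,col in ((quad(-.105,.085,.12,.116),(0,0,255)),(quad(-.145,-.139,.12,.119),(0,255,0))):
    cv2.polylines(v,[np.int32(q*3+1)],True,col,1)
v1=v[360:960,460:1100]
cv2.imwrite("pics/tankchk.png",v1)
im,C=ld("lever")
h=cv2.cvtColor(im,cv2.COLOR_RGB2HSV)
w=((h[:,:,1]<50)&(h[:,:,2]>170)).astype(np.uint8); w[:, :340]=0; w[:,420:]=0;w[:180]=0;w[250:]=0
n,l,st,ce=cv2.connectedComponentsWithStats(w)
for i in range(1,n):
    if st[i,4]>100: print("white",ce[i],st[i],rect(back(pts(l==i),.0205,C)))
b=((h[:,:,0]>95)&(h[:,:,0]<128)&(h[:,:,1]>120)).astype(np.uint8);b[:,:340]=0;b[:,420:]=0
b[:90]=0;b[220:]=0
n,l,st,ce=cv2.connectedComponentsWithStats(b)
for i in range(1,n):
    if st[i,4]>100: print("blue",ce[i],st[i],rect(back(pts(l==i),.034,C)))
E
```

```text
lid (array([0.62628776, 0.16153818]), (0.24159039556980133, 0.19334891438484192), np.float64(1.4610513198563115))
tank [0.6362276  0.16044294] -0.10974500693858502
white [379.84446878 213.78441037] [ 340  180   80   70 5478] (array([ 0.51506466, -0.05077251]), (0.11972444504499435, 0.10156538337469101), np.float64(1.5499814591890009))
```

View pics/tankchk.png

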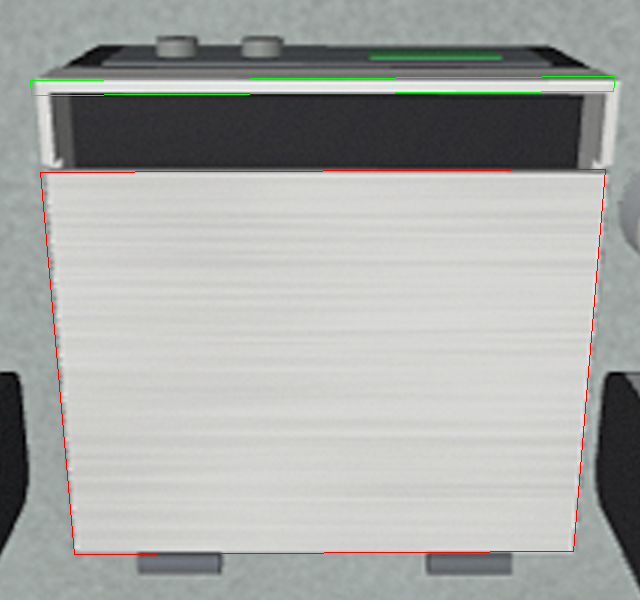

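```bash
python3 - <<'E'
from h import *
f=np.load("w_lever.npz");im=f["im"];C=cam("wrist",dict(tool_pos=f["p"],eef_rot=f["r"]))
h=cv2.cvtColor(im,cv2.COLOR_RGB2HSV)
w=((h[:,:,1]<60)&(h[:,:,2]>150)).astype(np.uint8);m=np.zeros_like(w);m[170:255,235:285]=w[170:255,235:285]
r=back(pts(m),.0205,C);cw,wh,aw=rect(r);print("blade",cw,wh,aw)
ch=np.array([.4141,-.2176]);d=cw-ch;yaw=np.arctan2(d[1],d[0]);print("yaw",yaw,"dist",np.hypot(*d))
cv2.imwrite("pics/levcrop.png",cv2.resize(im[95:265,150:300,::-1],None,fx=3,fy=3))
yaw=float(np.clip(np.mean([yaw,aw,-.044]),-.08,0))
g=ch+.025*np.array([np.cos(yaw),np.sin(yaw)]);print("grasp",g,yaw);np.save("lev0.npy",[*g,yaw])
movep([*g,.12],toolrpy(yaw,0,True));hold(.2);print(state()["time_s"])
E
```

```text
blade [ 0.51241159 -0.22163004] (0.08717061579227448, 0.02100236527621746) -0.04344361423024434
yaw -0.04096954985322916 dist 0.09839416033755863
grasp [ 0.4390771  -0.21866978] -0.0428043880278245
6.3583
```

View pics/levcrop.png

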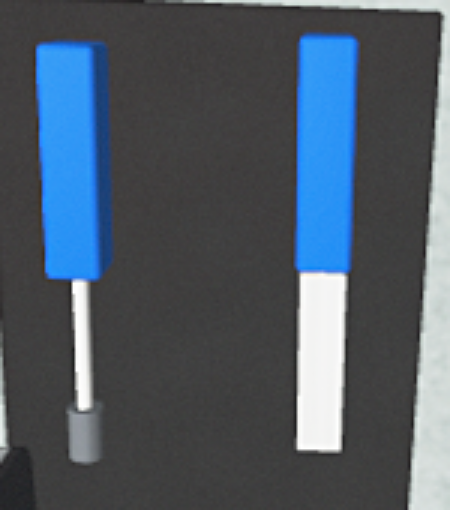

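The right-hand tool (crop about 325,250) has the flat blade, so it is the lever. The left one has the socket. Grasping now.

```bash
python3 - <<'E'
from h import *
x,y,yaw=np.load("lev0.npy")
move_l([x,y,.030],feed=.12);gripper_close();hold(.3)
s=state();print(s["grip_width"],s["grip_force"],s["tool_pos"],s["contact_force"])
move_l([x,y,.20],feed=.2);hold(.3)
s=state();print(s["grip_width"],s["grip_force"],s["tool_pos"],s["contact_force"],s["torque"],s["time_s"])
np.save("zg.npy",.030)
# tilt test: reachability of prying poses
o=np.load("tank0.npy");o[2]=-.114
def P(tx,tz,pitch,yoff=0):   # tip in tank frame, nose-down pitch
    R=Ro.from_euler("zy",[o[2],0]) if 0 else Ro.from_euler("z",o[2])*Ro.from_euler("y",pitch)
    tip=np.array([o[0],o[1],0])+Ro.from_euler("z",o[2]).apply([tx,yoff,tz])
    return tip-R.apply([.115,0,-.011]),toolrpy(o[2],pitch,True)
for a in [(-.2,.2,.0),(-.15,.16,.5),(-.09,.095,.54),(-.09,.135,-.2),(-.045,.222,0),(.03,.24,0),(.05,.24,-.2)]:
    p,r=P(*a);print(a,p.round(3),ik(p,r))
im=get_image("side");cv2.imwrite("pics/grasp.png",cv2.resize(im[150:350,180:430,::-1],None,fx=3,fy=3))
E
```

```text
0.0003420258033863798 0.0 [ 0.43906828 -0.21867224  0.02999088] [-0.40287736 -0.30267733 -0.01065713]
3.398513360561978e-05 0.0 [ 0.43890803 -0.21855845  0.19945314] [-0.31479975 -0.61103178 -0.29505396] [-0.00827461 -0.04387794 -0.02031521] 9.625
(-0.2, 0.2, 0.0) [0.323 0.196 0.211] [ 4.22395843e-01  3.70214719e-02  2.06329154e+00 -4.44089210e-16
  1.04127964e+00 -1.03440048e+00]
(-0.15, 0.16, 0.5) [0.392 0.188 0.225] [ 0.23454876  0.38507696  1.67369826  0.16449585  1.55735332 -1.26432282]
(-0.09, 0.095, 0.54) [0.454 0.181 0.164] [ 0.19457852  0.57768196  1.5460994   0.15687662  1.53714009 -1.3092371 ]
(-0.09, 0.135, -0.2) [0.433 0.184 0.123] [ 0.3559573   0.27428684  2.05958832 -0.15236832  0.63446734 -0.98587079]
(-0.045, 0.222, 0) [0.477 0.179 0.233] [ 2.66787471e-01  2.60903588e-01  1.73624152e+00 -4.44089210e-16
  1.14444755e+00 -1.19000886e+00]
(0.03, 0.24, 0) [0.552 0.17  0.251] [ 2.18431518e-01  3.69638600e-01  1.53944484e+00 -4.44089210e-16
  1.23250921e+00 -1.23836481e+00]
(0.05, 0.24, -0.2) [0.572 0.168 0.228] [ 0.23959488  0.3375111   1.65862494 -0.08412399  0.95919776 -1.1753137 ]
```

View pics/grasp.png

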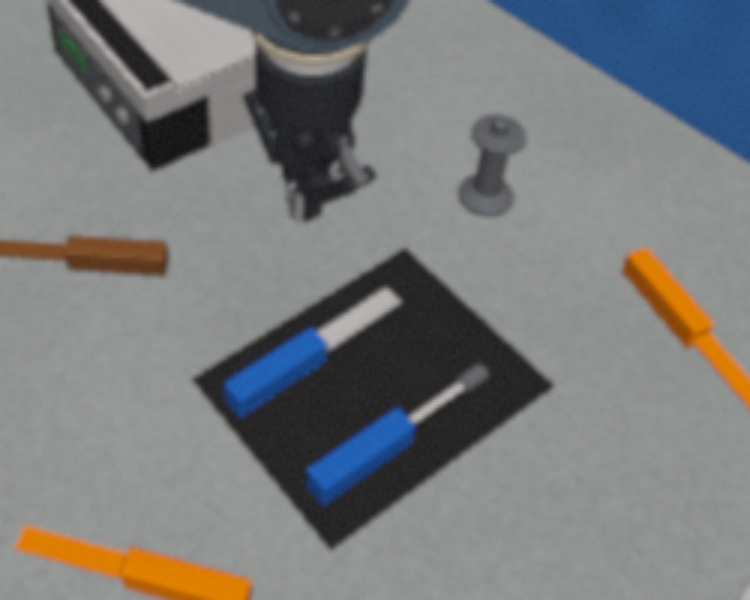

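```bash
python3 - <<'E'
from h import *
C=cam("side");s=state()
f=lambda X:((proj(X,C)-[180,150])*3).round()
x,y,yaw=np.load("lev0.npy")
R=Ro.from_euler("z",yaw)
print("tcp tip",f(np.array(s["tool_pos"])-[0,0,.025]))
print("lever rear, origin, front, tip",f(np.array([x,y,.034])+R.apply([[-.075,0,0],[0,0,0],[.025,0,0],[.115,0,-.015]])))
im=get_image("top");T=cam("top");b=blue(im)
n,l,st,ce=cv2.connectedComponentsWithStats(b.astype(np.uint8))
for i in range(1,n):
    if st[i,4]>60 and 300<ce[i][0]<390: print("blue",ce[i],st[i,4],rect(back(pts(l==i),.034,T)))
print(s["tool_pos"],s["eef_rot"],s["joints"])
v=get_image("wrist");cv2.imwrite("pics/wnow.png",v[:,:,::-1])
E
```

```text
tcp tip [[301. 247.]]
lever rear, origin, front, tip [[229. 392.]
 [297. 348.]
 [318. 334.]
 [391. 295.]]
[ 0.43897057 -0.21860948  0.19960016] [ 3.14123928e+00 -6.23516256e-04  3.09877373e+00] [-5.57015381e-01  2.64539489e-01  1.82124449e+00  1.16112615e-06
  1.05652537e+00 -2.08499324e+00]
```

View pics/wnow.png

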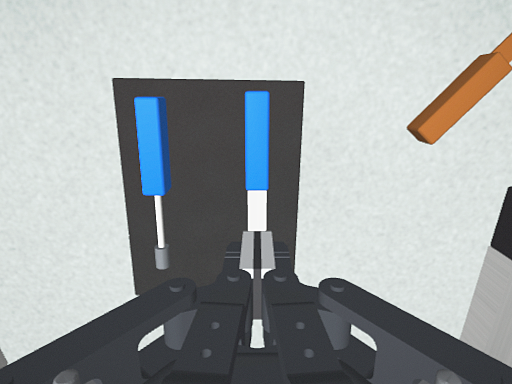

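```bash
python3 - <<'E'
from h import *
s=state();C=cam("wrist",s);S=cam("side")
R=Ro.from_euler("xyz",s["eef_rot"])
for d in (-.02,-.01,0,.01,.025): 
    X=np.array(s["tool_pos"])+R.apply([0,0,d]); print(d,proj(X,C).round(),((proj(X,S)-[180,150])*3).round())
im=get_image("side");c=((proj(s["tool_pos"],S)[0])).astype(int)
v=cv2.resize(im[c[1]-45:c[1]+35,c[0]-50:c[0]+50,::-1],(800,600)[:2] if 0 else None,fx=7,fy=7,interpolation=cv2.INTER_CUBIC)
for d in (-.02,0,.025):
    q=(proj(np.array(s["tool_pos"])+R.apply([0,0,d]),S)[0]-[c[0]-50,c[1]-45]+.5)*7
    cv2.circle(v,(int(q[0]),int(q[1])),4,(0,0,255),1)
cv2.imwrite("pics/tips.png",v)
E
```

```text
-0.02 [[256. 254.]] [[302. 210.]]
-0.01 [[256. 245.]] [[302. 219.]]
0 [[256. 236.]] [[302. 227.]]
0.01 [[256. 228.]] [[301. 235.]]
0.025 [[257. 218.]] [[301. 247.]]
```

View pics/tips.png

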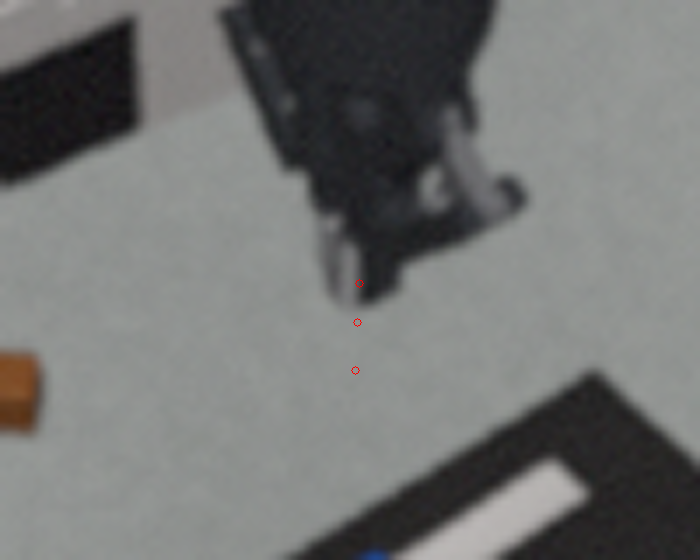

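Both views agree: the shut fingertips stand about 20 mm behind the reported TCP, not 25 mm ahead, so the fingers closed above the handle. I'll measure the offset by touching the mat with shut fingers, between the two tools.

```bash
python3 - <<'E'
from h import *
s=state();x,y=.46,-.272
move_l([x,y,.20],feed=.3);move_l([x,y,.035],feed=.2);hold(.1)
f0=np.array(state()["contact_force"]);z=.035
while z>-.045:
    z-=.003
    move_l([x,y,z],feed=.04)
    s=state();f=np.array(s["contact_force"])-f0
    if np.linalg.norm(f)>3: break
print("contact",z,s["tool_pos"],f,s["time_s"])
move_l([x,y,.06],feed=.2);print(state()["time_s"])
E
```

```text
contact -0.009999999999999993 [ 0.46033266 -0.27222601 -0.00944825] [-1.82845303  1.22705898  9.32318006] 14.9917
15.4917
```

```bash
python3 - <<'E'
from h import *
x,y,yaw=np.load("lev0.npy")
let_go();movep([x,y,.06],toolrpy(yaw,0,True));move_l([x,y,-.0065],feed=.12);hold(.1)
print(state()["contact_force"]);gripper_close();hold(.2)
s=state();print(s["grip_width"],s["grip_force"],s["tool_pos"],s["contact_force"])
move_l([x,y,.15],feed=.2);hold(.3)
s=state();print(s["grip_width"],s["grip_force"],s["tool_pos"],s["contact_force"],s["torque"],s["time_s"])
E
```

```text
[-0.19576178  0.82751597 -0.26613148]
0.022717401358165794 59.488091468811035 [ 0.43926273 -0.21880044 -0.00620327] [-0.98342927  0.99759608  5.6367844 ]
0.023022407143054684 58.77995789051056 [ 0.43885326 -0.21855761  0.14938866] [ 0.72549642 -0.42444486 -2.37066669] [-0.03375566 -0.01207289  0.01384164] 19.4417
```

```bash
cat >> h.py <<'E'
O=np.load("tank0.npy");O[2]=-.114
TIP=np.array([.115,0,.0255])
def P(tx,tz,pitch,yo=0.0):
    Z=Ro.from_euler("z",O[2]);R=Z*Ro.from_euler("y",pitch)
    return np.array([O[0],O[1],0])+Z.apply([tx,yo,tz])-R.apply(TIP), toolrpy(O[2],pitch,True)
def go(tx,tz,pitch,feed=.15):
    p,r=P(tx,tz,pitch);move_l(p,feed=feed,attitude=r)
def tipnow():
    s=state();R=Ro.from_euler("xyz",s["eef_rot"])*Ro.from_euler("z",np.pi)*Ro.from_euler("x",np.pi)
    w=np.array(s["tool_pos"])+R.apply(TIP)-[O[0],O[1],0]
    fz=Ro.from_euler("z",-O[2])
    return fz.apply(w),fz.apply(s["contact_force"]),s["torque"],s["time_s"],R
def line(x,t): return .1047-(x+.105)*np.tan(t)
E
python3 - <<'E'
from h import *
t=np.deg2rad(30)
s=state();move_l([.40,-.1,.24],feed=.3)
p,r=P(-.19,.20,t);movep(p,r);go(-.15,line(-.15,t)+.004,t,.15);hold(.3)
a=tipnow();print(*a[:4])
C=cam("side");im=get_image("side")
tip=a[0];W=lambda X:Ro.from_euler("z",O[2]).apply(X)+[O[0],O[1],0]
R=a[4];tw=W(tip);c=proj(tw,C)[0].astype(int)
v=cv2.resize(im[c[1]-50:c[1]+40,c[0]-70:c[0]+50,::-1],None,fx=6,fy=6,interpolation=cv2.INTER_CUBIC)
f=lambda X:((proj(X,C)-[c[0]-70,c[1]-50]+.5)*6).astype(int)
for X in (tw+R.apply([[0,.01,0],[0,-.01,0],[-.09,.01,0],[-.09,-.01,0],[-.19,.012,.015],[-.19,-.012,.015],[-.19,-.012,-.015]])):
    cv2.circle(v,tuple(map(int,f(X)[0])),4,(0,0,255),1)
for y in (-.12,.12): 
  for q in ([-.142,y,.119],[-.105,y,.116]): cv2.circle(v,tuple(map(int,f(W(q))[0])),4,(0,255,0),1)
cv2.imwrite("pics/pre.png",v)
E
```

```text
[-1.49978420e-01  1.36595450e-04  1.35267831e-01] [ 0.10864844 -0.78148175 -1.28430235] [-0.02905897 -0.34940187 -0.03220906] 22.2083
```

View pics/pre.png

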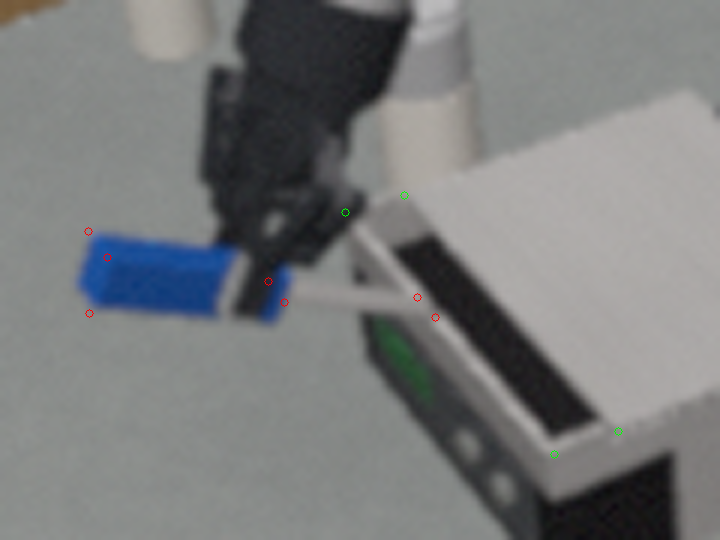

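The lever is held as modelled: the handle and the blade tip near (425,305) match the red model points within about 1 native pixel, with the tip just above the rim. Inserting by feel.

```bash
python3 - <<'E'
from h import *
t=np.deg2rad(30);f0=tipnow()[1]
go(-.145,line(-.145,t),t,.08)
x=-.145
while x<-.070:
    x+=.003 if x<-.103 else .0015
    go(x,line(x,t),t,.05)
    a=tipnow();f=a[1]-f0
    if x>-.11: print(round(x,4),a[0].round(4),f.round(1))
    if np.linalg.norm(f)>4: hold(.1); break
a=tipnow();print(x,a[0].round(4),(a[1]-f0).round(2),a[2],a[3]);np.save("f0.npy",f0);np.save("xs.npy",x)
E
```

```text
-0.109 [-0.1089 -0.      0.1069] [1.1 1.2 0.5]
-0.106 [-0.1059 -0.      0.1052] [1.2 1.5 0.4]
-0.103 [-0.1029 -0.      0.1034] [1.1 0.7 1.2]
-0.1015 [-0.1015 -0.      0.1026] [-0.1  1.9  0.7]
-0.1 [-0.1    -0.      0.1018] [1.  1.6 0.1]
-0.0985 [-0.0985 -0.      0.1009] [0.8 2.1 1.2]
-0.097 [-0.0969 -0.      0.1   ] [1.4 0.9 1. ]
-0.0955 [-0.0955 -0.      0.0991] [0.6 1.9 1.1]
-0.094 [-0.094  -0.      0.0983] [0.3 0.8 0.6]
-0.0925 [-0.0925 -0.      0.0974] [1.  0.9 0.6]
-0.091 [-0.091  -0.      0.0966] [-0.4  1.2  0.7]
-0.0895 [-0.0894  0.      0.0957] [0.2 1.5 1.1]
-0.088 [-0.088  -0.      0.0948] [0.4 0.6 1.3]
-0.0865 [-0.0873 -0.      0.0938] [-4.3  0.5  3. ]
-0.08649999999999994 [-0.0873 -0.      0.0938] [-4.5   0.66  3.32] [0.09718289 0.6632999  0.00922129] 28.8667
```

```bash
python3 - <<'E'
from h import *
f0=np.load("f0.npy");t=np.deg2rad(30)
go(-.092,line(-.092,t),t,.05)
xt=-.092
for z in np.linspace(.098,.133,8):
    dz=.1202-z
    p=np.arctan2(dz,xt+(.139 if dz>0 else .145))
    go(xt,z,p,.06);a=tipnow();f=a[1]-f0
    print(round(z,4),round(np.degrees(p),1),a[0].round(4),f.round(1),np.round(a[2],2),round(a[3],2))
    if np.linalg.norm(f)>45: print("ABORT");break
im=get_image("side");C=cam("side")
cv2.imwrite("pics/pry.png",cv2.resize(im[100:250,160:330,::-1],None,fx=4,fy=4,interpolation=cv2.INTER_CUBIC))
E
```

```text
0.098 25.3 [-0.092   0.0001  0.0985] [1.3 0.5 1.9] [-0.02 -0.29 -0.01] 29.44
0.103 20.1 [-9.210e-02  1.000e-04  1.034e-01] [0.4 1.8 2. ] [-0.09 -0.23  0.04] 29.69
0.108 14.6 [-9.200e-02  1.000e-04  1.082e-01] [0.8 1.1 3.2] [-0.07 -0.18  0.02] 29.95
0.113 8.7 [-9.20e-02  1.00e-04  1.13e-01] [0.7 0.8 4.1] [-0.14 -0.19 -0.08] 30.22
0.118 2.7 [-0.0922  0.      0.1177] [0.8 0.5 2.5] [-0.04  0.   -0.03] 30.49
0.123 -3.0 [-9.220e-02 -1.000e-04  1.226e-01] [0.1 1.  3.2] [-0.18  0.09 -0.05] 30.76
0.128 -8.4 [-0.0922 -0.0002  0.1275] [-1.6  0.   4.2] [-0.1   0.16 -0.08] 31.02
0.133 -13.6 [-0.0922 -0.0003  0.1324] [-0.4  1.2  4.5] [-0.11  0.23 -0.06] 31.27
```

View pics/pry.png

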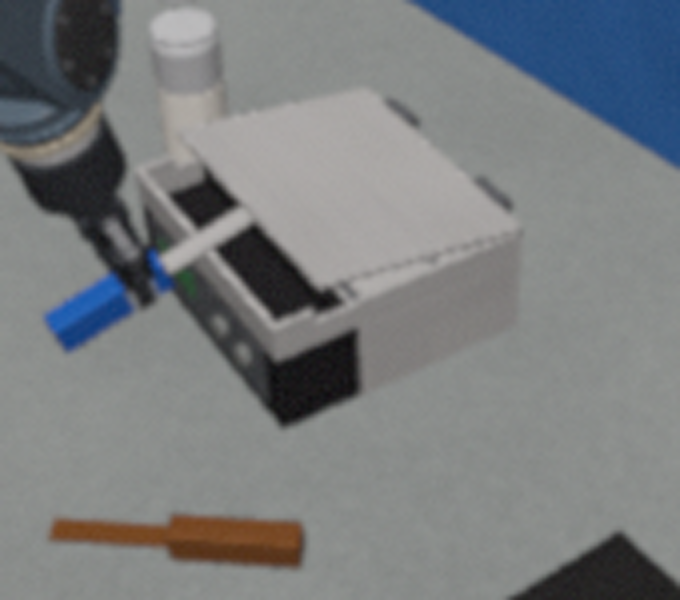

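The lid's lip is lifted off the tank (gap visible near (335,295)) with the blade under it at (245,215), and the forces are small. Now I'll swing it open along the hinge arc.

```bash
python3 - <<'E'
from h import *
f0=np.load("f0.npy")
for k,th in enumerate(np.r_[np.arange(.16,1.36,.1),1.38]):
    r=.176-.014*k/12
    c,s=np.cos(th),np.sin(th)
    go(.085-r*c-.0045*s,.113+r*s-.0045*c,-.23,.09)
    a=tipnow();f=a[1]-f0
    print(round(th,2),a[0].round(3),f.round(1),round(a[3],2))
    if np.linalg.norm(f)>40: print("ABORT");break
hold(.15)
im=get_image("side");cv2.imwrite("pics/open.png",im[:,:,::-1])
for d in cut_out("side","lid")[:2]: print(d["score"],d["bbox"])
C=cam("side")
for th in (.8,1.1,1.25,1.38):
    Q=[[.085-r*np.cos(th),y,.113+r*np.sin(th)] for r in (0,.19) for y in (-.12,.12)]
    q=proj(Ro.from_euler("z",O[2]).apply(Q)+[O[0],O[1],0],C);print(th,q.round().tolist())
print(state()["grip_width"])
E
```

```text
0.16 [-0.089 -0.     0.136] [ 0.3  1.  -1.2] 31.57
0.26 [-0.085  0.     0.154] [0.5 1.  0.1] 31.92
0.36 [-0.079  0.     0.17 ] [1.3 1.4 1. ] 32.26
0.46 [-0.071  0.     0.186] [1.5 1.2 0. ] 32.6
0.56 [-0.062  0.     0.2  ] [1.3 0.9 1.3] 32.94
0.66 [-0.052  0.     0.214] [0.6 0.1 0.6] 33.28
0.76 [-0.04   0.     0.226] [ 0.4  0.5 -0. ] 33.62
0.86 [-0.028  0.     0.237] [0.8 1.1 0.5] 33.96
0.96 [-0.014  0.     0.247] [0.3 0.7 0.3] 34.29
1.06 [0.    0.    0.255] [0.5 1.8 0.4] 34.62
1.16 [ 0.015 -0.     0.262] [1.2 2.1 0.9] 34.96
1.26 [0.031 0.    0.267] [-0.1  1.7  0.6] 35.29
1.36 [ 0.047 -0.     0.27 ] [0.7 1.3 0.4] 35.62
1.38 [0.05 0.   0.27] [ 0.9  1.1 -0.2] 35.88
0.96 [265.5, 116.7, 49.4, 72.9]
0.8 [[291.0, 157.0], [251.0, 122.0], [255.0, 136.0], [215.0, 99.0]]
1.1 [[291.0, 157.0], [251.0, 122.0], [268.0, 121.0], [227.0, 86.0]]
1.25 [[291.0, 157.0], [251.0, 122.0], [276.0, 114.0], [234.0, 80.0]]
1.38 [[291.0, 157.0], [251.0, 122.0], [283.0, 110.0], [240.0, 77.0]]
0.02289191451119073
```

```bash
python3 - <<'E'
from h import *
x,y,yaw=np.load("lev0.npy")
go(.02,.268,-.23,.12);go(-.22,.27,-.1,.2)
movep([x,y,.14],toolrpy(yaw,0,True));move_l([x,y,.02],feed=.15);hold(.2)
f0=np.array(state()["contact_force"]);z=.02
move_l([x,y,.004],feed=.08);z=.004
while z>-.0065:
    z-=.002;move_l([x,y,z],feed=.04);f=np.array(state()["contact_force"])-f0
    if f[2]>5: break
print("down",z,f)
let_go();hold(.2);move_l([x,y,.15],feed=.12)
movep([.36,-.22,.30],toolrpy(yaw,0,True));hold(.3)
s=state();im=get_image("wrist");C=cam("wrist",s)
n,l,st,ce=cv2.connectedComponentsWithStats(blue(im).astype(np.uint8))
for i in range(1,n):
    if st[i,4]>200: print("blue",ce[i],st[i,4],rect(back(pts(l==i),.034,C)))
get_image("side")
for t in("lid","lever","driver","hub","can"): print(t,[(round(d["score"],2),np.round(d["bbox"]).tolist()) for d in cut_out("side",t)[:4]])
print(s["contact_force"],s["time_s"])
E
```

```text
down -0.008 [-4.47257026  3.90979419 27.55681247]
blue [259.69688385 180.69688385] 353 (array([ 0.41312304, -0.21756405]), (0.10197386145591736, 0.023855574429035187), np.float64(-0.04747058011455341))
blue [186.36815068 186.76883562] 584 (array([ 0.41365752, -0.32229638]), (0.1041109636425972, 0.02851288393139839), np.float64(-0.058418036407542395))
lid [(0.72, [282.0, 139.0, 19.0, 35.0])]
lever [(0.73, [283.0, 270.0, 57.0, 41.0]), (0.68, [414.0, 262.0, 50.0, 54.0]), (0.55, [202.0, 236.0, 65.0, 15.0])]
driver [(0.84, [314.0, 293.0, 61.0, 39.0])]
hub [(0.82, [346.0, 202.0, 19.0, 34.0])]
can [(0.56, [208.0, 132.0, 18.0, 10.0])]
[-0.14127647  1.16372596  0.06779343] 45.8583
```

```bash
python3 - <<'E'
from h import *
get_image("top");C=cam("top")
for t in("lid","tank","lever","can"): print(t,[(round(d["score"],2),np.round(d["bbox"]).tolist()) for d in cut_out("top",t)[:3]])
for th in (.9,1.1,1.37):
    Q=[[.085-r*np.cos(th),y,.113+r*np.sin(th)] for r in (0,.19) for y in (-.12,.12)]
    print(th,proj(Ro.from_euler("z",O[2]).apply(Q)+[O[0],O[1],0],C).round().tolist())
print(state()["time_s"])
E
```

```text
lid []
tank [(0.63, [192.0, 152.0, 102.0, 100.0])]
lever [(0.85, [328.0, 202.0, 12.0, 62.0]), (0.73, [396.0, 111.0, 58.0, 24.0]), (0.62, [253.0, 236.0, 44.0, 47.0])]
can [(0.97, [131.0, 151.0, 34.0, 22.0])]
0.9 [[245.0, 115.0], [162.0, 107.0], [237.0, 147.0], [142.0, 138.0]]
1.1 [[245.0, 115.0], [162.0, 107.0], [238.0, 133.0], [141.0, 124.0]]
1.37 [[245.0, 115.0], [162.0, 107.0], [239.0, 113.0], [142.0, 103.0]]
46.4583
```

```bash
python3 -c "
from rig import *
print(close_job())"
```

```text
the job is handed in; nothing more can be done
None
```

The job is handed in at about 46.5 s, and no verdict came back: the lid was levered open to about 1.37 rad (78°, measured while the lever still held it), the lever is back on the mat within about 1 mm of where it lay, and no bystander appeared moved, though the after-release lid check was only indirect (the overhead tank outline fits, and the lid was partly hidden from the side).

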